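# Pack a carton with ball knobs by the scoop

## Robot

A 7-joint arm with a two-finger parallel gripper is mounted at the origin on the work surface. World frame = base frame: x ahead of the robot, y to its left, z up, the work surface at z = 0. Lengths are in mm, angles in rad, forces in N, time in s.
With the tool pointing down it reaches from about 350 to 775 mm from the base axis. Payload 3.1 kg.
Tool frame: the origin (TCP) lies midway between the tips of the shut fingers; the grasp point (between the pads) lies 19 mm behind it; z points along the fingers, y is the line along which they close (so a half turn about z gives the same grasp; the last joint's range is limited). The gripper opens to 85 mm and grips with 20 to 120 N. Pads are 22 mm wide; open, the fingers measure 114 mm over their backs; the gripper's body (76 mm by 85 mm) begins 54 mm behind the grasp point. The pads swing forward as they close: fully open they stand 13 mm farther back than shut.
Start: joints at [-1.309, 0.311, 0.014, 1.512, -0.004, 1.319, -0.027], TCP at [164.504, 524.839, 231.304] pointing down, gripper open.
Joint ranges: [-2.7, 2.7], [-0.3, 1.91], [-1.27, 1.3], [0.12, 2.57], [-1.44, 4.58], [0.2, 2.03], [-3.05, 3.05]. Speed limits (rad/s): [2.79, 2.79, 3.14, 3.14, 3.14, 3.14, 3.14].

## Interface

Orientations are given as a rotation vector (axis times angle).
In Python, from bench import read_state, grab_frame, job_done gives the robot as it stands.
- The arm moves only by the shell command python3 -m crank 'ROWS' [FORCE]. ROWS is JSON, a list of rows, each a list of 3 entries, a list of its own where there are three numbers: the turn, a rotation vector about the tool's x, y, z normalised to -1 to 1, where 1 is 180 degrees, then the shift along the tool's x, y, z normalised to -1 to 1, where 1 is 0.4 m, then the finger opening in mm, from 0 to 85.4. In form: [[[ax, ay, az], [tx, ty, tz], grip], ...]. A call has 1 to 8 rows; each row shifts and turns the commanded pose from where the row before left it, along the tool's axes as they then stand; what a row does not reach is not made up. A row lasts 1/12 s, in which the tool goes at most 41.7 mm and 7.16 degrees, less where a joint would pass 70% of its speed; a pose out of reach is approached as far as the arm can. A call with a number of a shift or a turn outside -1 to 1 is refused whole. A call with a gripper value outside its range is refused whole. The fingers move at their own pace and stop on an object; FORCE is the grip in N (left out, the last holds). Time passes only in rows, so rows that do not move let the fingers close. It gives the time, the measured TCP pose, the force, the opening and the grip force at its end, in the units of the state.
- read_state(): the state, without advancing time (a new reading comes with each control period).
- grab_frame(name): name is "scene" or "top"; returns a dict with "frame" (384x512x3 uint8, blue, green, red), "intrinsics" (3x3 intrinsics, pixels), "view" (4x4, takes a point from world to camera coordinates). Camera axes: x right, y down, z forward; pixel columns grow to the right and rows downward; lengths in mm; the calibration is good to about 2 mm. A picture is of the moment at which its call begins. There is no depth.
- job_done(): hands the job in; it is judged then, once.
The state is a dict: "time": time; "joint_positions": joint angles; "dq": joint speeds; "joint_torque": joint torques, N m; "position": TCP position; "ee_rot": TCP orientation; "ft_force": force on the tool from outside, world axes, zero at the start; "moment": the same for the moment, N m; "grip_width": opening from 0.0 (shut) to 1.0 (fully open); "finger_force": force on a finger pad.
Only numpy, scipy, OpenCV 4.12 (cv2) and the standard library are available. Lean on these libraries where they do the work, as an engineer would, in place of code of your own. Each camera call takes 0.05 s, during which the arm holds its last target. There are 200 camera calls.

## Task

Use the steel scoop to move at least four of the six wooden ball knobs from the grey stock bin into the small open carton, never touching the knobs with the gripper and spilling none (any left over stay in the bin). Then stand the emptied scoop flat in its shallow black tray again and let go of it, and after that swing the carton's lid fully shut. Leave the other things on the table where they are.

Things in the scene. Friction and masses are not known exactly. Their poses are not given: they have to be found in the camera images.
- scoop: Loose steel scoop, 0.18 kg, flat in its tray, open front to +x (mm). Origin: centre of its floor's underside. Floor 110 (x) by 96 (y), 2 thick, front edge at x = 55. Side walls only from x = -55 to 30, 24 high (40 behind x = 10), rear wall 45 high at x = -55. Upright black grip: slab 14 thick in x, 40 wide in y, centred at x = -48, y = 0, from z = 57 to 132, nothing beside it above z = 45
- tray: Fixed shallow black tray, the scoop's place: 170 (x) by 140 (y) outside, rim 14 high, walls and floor 4 thick, open on top. Origin: centre of its underside
- bin: Fixed open grey stock bin with the ball knobs: outside 270 (x) by 120 (y) by 66 high, walls and floor 5 thick (inside 260 by 110). Origin: centre of its underside; x along its length. At its far (+x) end the floor turns up in a 45 degree ramp, from x = 90 at the floor to x = 130. The knobs start in the +x half before the ramp, the -x half being empty
- carton: Fixed small cardboard carton, 130 by 130 outside, 90 high, walls and floor 5 thick, its mouth open upward. Origin: centre of its underside. Its lid is hinged on its +x (far) rim and at first stands up
- lid (a joint): Angle of the carton's cardboard lid: 0 is fully closed (flat on the carton), about 1.57 standing upright, 1.8 the open stop. It stays open above 1.57 and falls shut by itself below about 1.45. The lid is 136 long from the hinge, 134 wide, 5 thick, with a 30 tuck flap (look only) at its free edge
- lid_edge (a point): Middle of the lid's free edge, 130 mm from the hinge
- lid_hinge (a point): Middle of the lid's hinge line, on the carton's +x rim, 90 mm above its underside
- ball1: Loose wooden ball knob, 26 in diameter, 12 g, varnished and slippery, with a small dark bore; rolls. Origin: its centre
- ball2: Loose wooden ball knob, 26 in diameter, 12 g, varnished and slippery, with a small dark bore; rolls. Origin: its centre
- ball3: Loose wooden ball knob, 26 in diameter, 12 g, varnished and slippery, with a small dark bore; rolls. Origin: its centre
- ball4: Loose wooden ball knob, 26 in diameter, 12 g, varnished and slippery, with a small dark bore; rolls. Origin: its centre
- ball5: Loose wooden ball knob, 26 in diameter, 12 g, varnished and slippery, with a small dark bore; rolls. Origin: its centre
- ball6: Loose wooden ball knob, 26 in diameter, 12 g, varnished and slippery, with a small dark bore; rolls. Origin: its centre
- stapler: Bystander: black stapler 125 x 34 x 45. Origin: centre of its underside
- pens: Bystander: flat bundle of three black pens, 145 x 31 x 10. Origin: centre of its underside
- tape_roll: Bystander: roll of packing tape lying flat, 100 in diameter, 48 high. Origin: centre of its underside
- parcel: Bystander: closed cardboard parcel 90 x 120 x 80 high. Origin: centre of its underside
- mug: Bystander: white mug, 80 in diameter, 90 high. Origin: centre of its underside
- jar: Bystander: capped jar, 70 in diameter, 90 high. Origin: centre of its underside
- pad: Bystander: paper note pad 100 x 70 x 18. Origin: centre of its underside

How it is judged (in metres and radians):
On the way, in this order (a step that is already met when the one before it is completed fails the run):
1. the scoop is lifted clear of the bin with at least one ball knob in it (height (world z) of scoop above 0.065 m and ((x of ball1 in the frame of scoop between -0.055 and 0.055 m and y of ball1 in the frame of scoop between -0.048 and 0.048 m and z of ball1 in the frame of scoop between 0.005 and 0.055 m) or (x of ball2 in the frame of scoop between -0.055 and 0.055 m and y of ball2 in the frame of scoop between -0.048 and 0.048 m and z of ball2 in the frame of scoop between 0.005 and 0.055 m) or (x of ball3 in the frame of scoop between -0.055 and 0.055 m and y of ball3 in the frame of scoop between -0.048 and 0.048 m and z of ball3 in the frame of scoop between 0.005 and 0.055 m) or (x of ball4 in the frame of scoop between -0.055 and 0.055 m and y of ball4 in the frame of scoop between -0.048 and 0.048 m and z of ball4 in the frame of scoop between 0.005 and 0.055 m) or (x of ball5 in the frame of scoop between -0.055 and 0.055 m and y of ball5 in the frame of scoop between -0.048 and 0.048 m and z of ball5 in the frame of scoop between 0.005 and 0.055 m) or (x of ball6 in the frame of scoop between -0.055 and 0.055 m and y of ball6 in the frame of scoop between -0.048 and 0.048 m and z of ball6 in the frame of scoop between 0.005 and 0.055 m))), for 0.1 s.
2. at least four ball knobs are in the carton (((horizontal distance between each of ball1, ball2, ball3, ball4 and carton below 0.073 m and height (world z) of each of ball1, ball2, ball3, ball4 below 0.085 m) or (horizontal distance between each of ball1, ball2, ball3, ball5 and carton below 0.073 m and height (world z) of each of ball1, ball2, ball3, ball5 below 0.085 m) or (horizontal distance between each of ball1, ball2, ball3, ball6 and carton below 0.073 m and height (world z) of each of ball1, ball2, ball3, ball6 below 0.085 m) or (horizontal distance between each of ball1, ball2, ball4, ball5 and carton below 0.073 m and height (world z) of each of ball1, ball2, ball4, ball5 below 0.085 m) or (horizontal distance between each of ball1, ball2, ball4, ball6 and carton below 0.073 m and height (world z) of each of ball1, ball2, ball4, ball6 below 0.085 m) or (horizontal distance between each of ball1, ball2, ball5, ball6 and carton below 0.073 m and height (world z) of each of ball1, ball2, ball5, ball6 below 0.085 m) or (horizontal distance between each of ball1, ball3, ball4, ball5 and carton below 0.073 m and height (world z) of each of ball1, ball3, ball4, ball5 below 0.085 m) or (horizontal distance between each of ball1, ball3, ball4, ball6 and carton below 0.073 m and height (world z) of each of ball1, ball3, ball4, ball6 below 0.085 m) or (horizontal distance between each of ball1, ball3, ball5, ball6 and carton below 0.073 m and height (world z) of each of ball1, ball3, ball5, ball6 below 0.085 m) or (horizontal distance between each of ball1, ball4, ball5, ball6 and carton below 0.073 m and height (world z) of each of ball1, ball4, ball5, ball6 below 0.085 m) or (horizontal distance between each of ball2, ball3, ball4, ball5 and carton below 0.073 m and height (world z) of each of ball2, ball3, ball4, ball5 below 0.085 m) or (horizontal distance between each of ball2, ball3, ball4, ball6 and carton below 0.073 m and height (world z) of each of ball2, ball3, ball4, ball6 below 0.085 m) or (horizontal distance between each of ball2, ball3, ball5, ball6 and carton below 0.073 m and height (world z) of each of ball2, ball3, ball5, ball6 below 0.085 m) or (horizontal distance between each of ball2, ball4, ball5, ball6 and carton below 0.073 m and height (world z) of each of ball2, ball4, ball5, ball6 below 0.085 m) or (horizontal distance between each of ball3, ball4, ball5, ball6 and carton below 0.073 m and height (world z) of each of ball3, ball4, ball5, ball6 below 0.085 m))), for 0.2 s.
3. the scoop stands flat in its tray, let go, while the lid is still open (horizontal distance between scoop and tray below 0.035 m and angle between scoop's own z axis and vertical below 0.06 rad and z of scoop in the frame of tray below 0.008 m and linear speed of scoop below 0.02 m/s and contact force between the fingers and scoop below 0.05 N and value of joint lid above 0.6 rad), for 0.2 s.
At the end, for the whole second after the job is handed in: Lid within 0.05 rad of closed; four or more knobs in the carton (within 73 mm of its centre from above, under 85 mm high), every other knob in carton or bin; scoop at rest flat on the tray's floor (within 35 mm of its centre, tilt under 0.06 rad, underside under 8 mm above the tray's) (value of joint lid below 0.05 rad and ((horizontal distance between each of ball1, ball2, ball3, ball4 and carton below 0.073 m and height (world z) of each of ball1, ball2, ball3, ball4 below 0.085 m) or (horizontal distance between each of ball1, ball2, ball3, ball5 and carton below 0.073 m and height (world z) of each of ball1, ball2, ball3, ball5 below 0.085 m) or (horizontal distance between each of ball1, ball2, ball3, ball6 and carton below 0.073 m and height (world z) of each of ball1, ball2, ball3, ball6 below 0.085 m) or (horizontal distance between each of ball1, ball2, ball4, ball5 and carton below 0.073 m and height (world z) of each of ball1, ball2, ball4, ball5 below 0.085 m) or (horizontal distance between each of ball1, ball2, ball4, ball6 and carton below 0.073 m and height (world z) of each of ball1, ball2, ball4, ball6 below 0.085 m) or (horizontal distance between each of ball1, ball2, ball5, ball6 and carton below 0.073 m and height (world z) of each of ball1, ball2, ball5, ball6 below 0.085 m) or (horizontal distance between each of ball1, ball3, ball4, ball5 and carton below 0.073 m and height (world z) of each of ball1, ball3, ball4, ball5 below 0.085 m) or (horizontal distance between each of ball1, ball3, ball4, ball6 and carton below 0.073 m and height (world z) of each of ball1, ball3, ball4, ball6 below 0.085 m) or (horizontal distance between each of ball1, ball3, ball5, ball6 and carton below 0.073 m and height (world z) of each of ball1, ball3, ball5, ball6 below 0.085 m) or (horizontal distance between each of ball1, ball4, ball5, ball6 and carton below 0.073 m and height (world z) of each of ball1, ball4, ball5, ball6 below 0.085 m) or (horizontal distance between each of ball2, ball3, ball4, ball5 and carton below 0.073 m and height (world z) of each of ball2, ball3, ball4, ball5 below 0.085 m) or (horizontal distance between each of ball2, ball3, ball4, ball6 and carton below 0.073 m and height (world z) of each of ball2, ball3, ball4, ball6 below 0.085 m) or (horizontal distance between each of ball2, ball3, ball5, ball6 and carton below 0.073 m and height (world z) of each of ball2, ball3, ball5, ball6 below 0.085 m) or (horizontal distance between each of ball2, ball4, ball5, ball6 and carton below 0.073 m and height (world z) of each of ball2, ball4, ball5, ball6 below 0.085 m) or (horizontal distance between each of ball3, ball4, ball5, ball6 and carton below 0.073 m and height (world z) of each of ball3, ball4, ball5, ball6 below 0.085 m)) and height (world z) of each of ball1, ball2, ball3, ball4, ball5, ball6 below 0.085 m and (horizontal distance between ball1 and carton below 0.073 m or (x of ball1 in the frame of bin between -0.13 and 0.13 m and y of ball1 in the frame of bin between -0.056 and 0.056 m)) and (horizontal distance between ball2 and carton below 0.073 m or (x of ball2 in the frame of bin between -0.13 and 0.13 m and y of ball2 in the frame of bin between -0.056 and 0.056 m)) and (horizontal distance between ball3 and carton below 0.073 m or (x of ball3 in the frame of bin between -0.13 and 0.13 m and y of ball3 in the frame of bin between -0.056 and 0.056 m)) and (horizontal distance between ball4 and carton below 0.073 m or (x of ball4 in the frame of bin between -0.13 and 0.13 m and y of ball4 in the frame of bin between -0.056 and 0.056 m)) and (horizontal distance between ball5 and carton below 0.073 m or (x of ball5 in the frame of bin between -0.13 and 0.13 m and y of ball5 in the frame of bin between -0.056 and 0.056 m)) and (horizontal distance between ball6 and carton below 0.073 m or (x of ball6 in the frame of bin between -0.13 and 0.13 m and y of ball6 in the frame of bin between -0.056 and 0.056 m)) and horizontal distance between scoop and tray below 0.035 m and angle between scoop's own z axis and vertical below 0.06 rad and z of scoop in the frame of tray below 0.008 m and linear speed of scoop below 0.02 m/s); the robot touches nothing.
It fails at once if the gripper touches a ball knob (contact force between the fingers and ball1 above 0.3 N or contact force between the fingers and ball2 above 0.3 N or contact force between the fingers and ball3 above 0.3 N or contact force between the fingers and ball4 above 0.3 N or contact force between the fingers and ball5 above 0.3 N or contact force between the fingers and ball6 above 0.3 N).
It fails at once if a bystander is moved more than 30 mm (distance of any of stapler, pens, tape_roll, parcel, mug, jar, pad from where it was at the start of the episode above 0.03 m).
It also fails if it takes over 72 s, if anything falls off the work surface, if the arm or the gripper's body presses on something with over 40 N, if the wrist force passes 120 N, or if a joint passes its speed limit or range.

## Working session

There is one attempt and no reset: what is moved stays moved. The work goes in short steps, Python scripts to look and compute and a shell command to move; the robot and the scene stay as the last step left them, time stands still between calls to the robot, and variables do not carry over. Pictures are saved under pics/ and viewed, at most 10 in all, crops included, and the job is handed in when it is done.

```bash
ls; mkdir -p pics; python3 - <<'E'
from bench import *
import cv2,json
s=read_state(); print(s)
for n in("scene","top"):
    f=grab_frame(n); cv2.imwrite(f"pics/{n}0.png",f["frame"]); print(n,f["intrinsics"],f["view"])
E
```

```text
pics
{'time': 0.0, 'joint_positions': array([-1.30869449,  0.31173832,  0.01398438,  1.51305468, -0.00442697,
        1.31917474, -0.0271931 ]), 'dq': array([ 4.46390196e-04, -3.67332119e-03,  1.58092537e-04,  9.14871592e-04,
       -1.42613706e-03,  2.47860357e-03,  2.34170091e-05]), 'joint_torque': array([ 2.24760283e-04, -3.79916418e+01,  1.46200871e-01, -2.30586290e+01,
        1.22143677e-02,  1.37527604e-02,  1.38767862e-05]), 'position': array([164.29263909, 524.13357502, 230.21504249]), 'ee_rot': array([-0.47520321, -3.10515172,  0.00365409]), 'ft_force': array([-0.33695617,  0.53216942, -0.80830397]), 'moment': array([-0.02174645, -0.06239153,  0.06459089]), 'finger_force': 0.0, 'grip_width': 0.9957100327622816}
scene [[482.35089717   0.         256.05541454]
 [  0.         482.35089717 192.09965221]
 [  0.           0.           1.        ]] [[-2.43342734e-02  9.99423187e-01  2.36883354e-02  3.33116952e+00]
 [ 5.78912075e-01  3.34056880e-02 -8.14705388e-01 -2.98371694e+02]
 [-8.15026780e-01 -6.11180024e-03 -5.79391054e-01  1.78164204e+03]
 [ 0.00000000e+00  0.00000000e+00  0.00000000e+00  1.00000000e+00]]
top [[367.26243653   0.         258.81145801]
 [  0.         367.26243653 192.03375111]
 [  0.           0.           1.        ]] [[-9.22155545e-02 -9.95721158e-01 -5.97210427e-03  6.42017960e+01]
 [-9.66197475e-01  9.09281860e-02 -2.41235371e-01  6.34748809e+02]
 [ 2.40746195e-01 -1.64754214e-02 -9.70448262e-01  7.81308022e+02]
 [ 0.00000000e+00  0.00000000e+00  0.00000000e+00  1.00000000e+00]]
```

```bash
python3 - <<'E'
import cv2
for n in("scene","top"):
    i=cv2.imread(f"pics/{n}0.png"); cv2.imwrite(f"pics/{n}0b.png",cv2.resize(i,(768,576),interpolation=cv2.INTER_CUBIC))
E
```

```text
(no output)
```

View pics/scene0b.png

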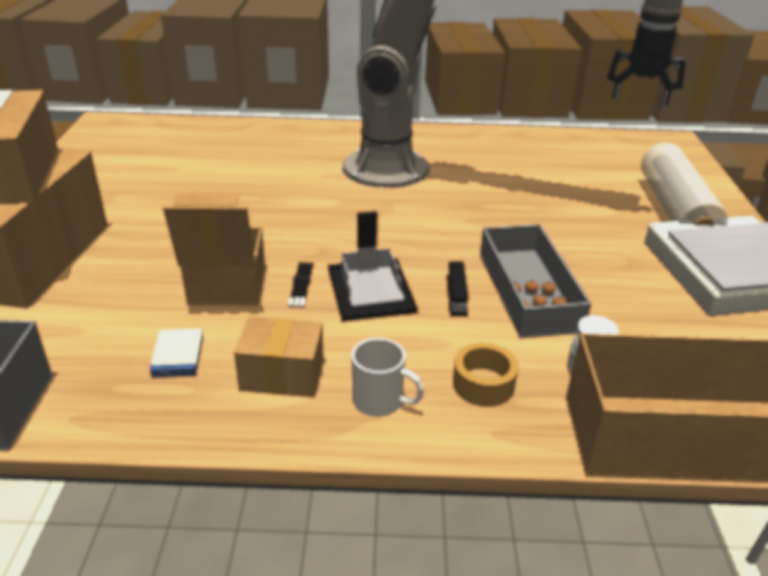

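View pics/top0b.png

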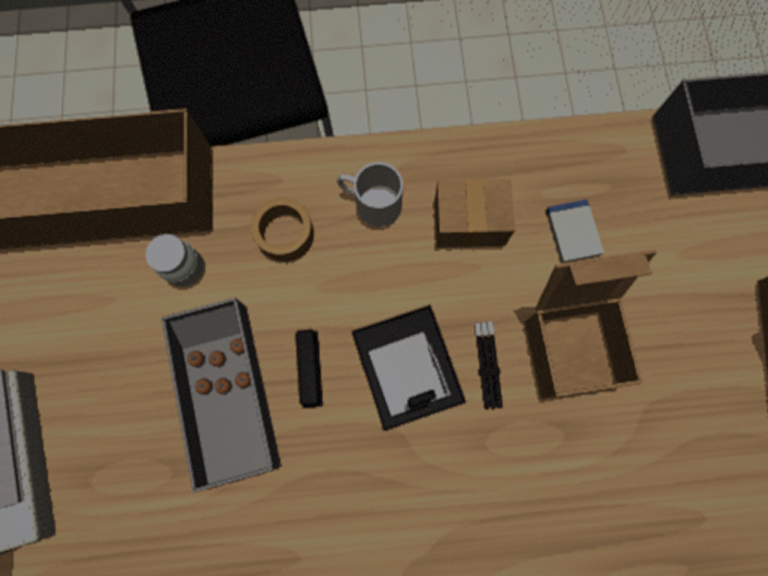

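The scene view shows the carton at (225,260) with its lid up, the scoop and tray at (372,280), the bin at (532,278), and the scoop's grip on the robot side. The top view shows the bin at (220,395), tray at (408,368) and carton at (583,350). I'll zoom in to pick the corners.

```bash
python3 - <<'E'
import cv2,numpy as np
t=cv2.imread("pics/top0.png")[190:330,105:435]; s=cv2.imread("pics/scene0.png")[130:225,110:400]
t=cv2.convertScaleAbs(cv2.resize(t,None,fx=2.4,fy=2.4,interpolation=cv2.INTER_LANCZOS4),alpha=1.8)
s=cv2.convertScaleAbs(cv2.resize(s,None,fx=2.7,fy=2.7,interpolation=cv2.INTER_LANCZOS4),alpha=1.3)
o=np.zeros((600,800,3),np.uint8); o[:t.shape[0],:t.shape[1]]=t; o[340:340+s.shape[0],:s.shape[1]]=s
cv2.imwrite("pics/zoom.png",o)
E
```

```text
(no output)
```

View pics/zoom.png

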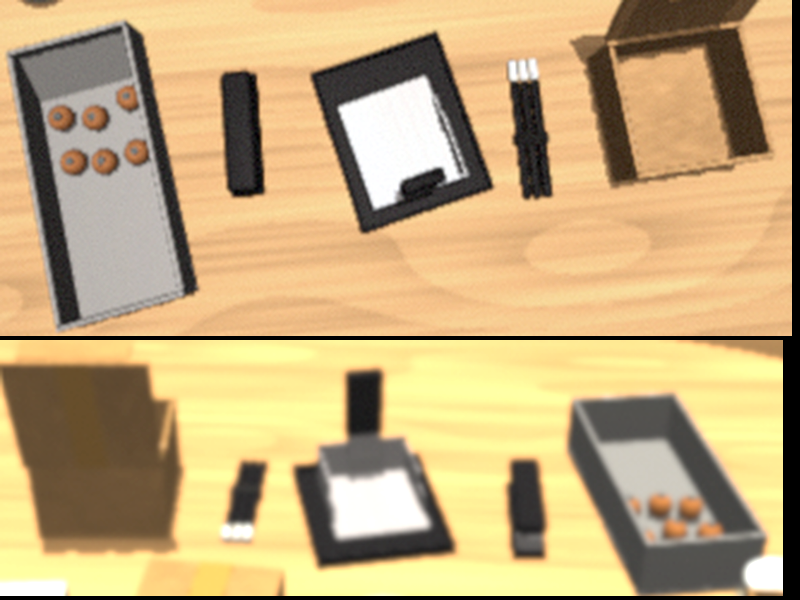

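The zoom shows the rim corners. In the top half, the bin is at (10,54), (127,22), (187,296), (60,328); the tray is at (312,74), (437,34), (491,187), (363,231); and the carton rim is at (608,42), (740,28), (771,155), (636,180). The scene half below shows the same corners. The balls are at (61,118), (95,118), (127,97), (73,161), (104,161), (137,152). Next I'll fit the poses.

```bash
cat > h.py <<'E'
import numpy as np
from scipy.optimize import least_squares
from scipy.spatial.transform import Rotation as R
CAM={'top':(np.array([[367.26243653,0,258.81145801],[0,367.26243653,192.03375111],[0,0,1]]),np.array([[-9.22155545e-02,-9.95721158e-01,-5.97210427e-03,6.42017960e+01],[-9.66197475e-01,9.09281860e-02,-2.41235371e-01,6.34748809e+02],[2.40746195e-01,-1.64754214e-02,-9.70448262e-01,7.81308022e+02]])),
'scene':(np.array([[482.35089717,0,256.05541454],[0,482.35089717,192.09965221],[0,0,1]]),np.array([[-2.43342734e-02,9.99423187e-01,2.36883354e-02,3.33116952e+00],[5.78912075e-01,3.34056880e-02,-8.14705388e-01,-2.98371694e+02],[-8.15026780e-01,-6.11180024e-03,-5.79391054e-01,1.78164204e+03]]))}
def proj(c,P):
    K,V=CAM[c]; q=(np.atleast_2d(P)@V[:,:3].T+V[:,3])@K.T; return q[:,:2]/q[:,2:]
def zt(p): return (np.array(p,float)+.5)/2.4-.5+[105,190]
def zs(p): return (np.array(p,float)+.5-[0,340])/2.7-.5+[110,130]
def ray(c,px,z):
    K,V=CAM[c]; d=V[:,:3].T@np.linalg.solve(K,[*px,1]); o=-V[:,:3].T@V[:,3]; return o+d*(z-o[2])/d[2]
def tri(obs):
    return least_squares(lambda P:np.concatenate([(proj(c,P)[0]-p) for c,p in obs]),[500,0,50]).x
def place(p,M):
    c,s=np.cos(p[3]),np.sin(p[3]); return np.asarray(M,float)@np.array([[c,s,0],[-s,c,0],[0,0,1]])+p[:3]
def fit(obs,p0):  # obs: (cam, model pt, px)
    f=lambda p:np.concatenate([proj(c,place(p,[m]))[0]-q for c,m,q in obs])
    r=least_squares(f,p0,loss='soft_l1'); return r.x,np.abs(f(r.x)).reshape(-1,2).max(1)
E
python3 - <<'E'
from h import *
np.set_printoptions(precision=3,suppress=True)
def box(L,W,z,top,scene):
    C=[(-1,1),(-1,-1),(1,1),(1,-1)]
    o=[('top',(a*L/2,b*W/2,z),zt(p)) for (a,b),p in zip(C,top)]
    o+=[('scene',(a*L/2,b*W/2,z),zs(p)) for (a,b),p in zip(C,scene) if p]
    return o
b=box(270,120,66,[(60,328),(187,296),(10,54),(127,22)],[(676,396),(572,402),(764,537),(640,547)])
print('bin',*fit(b,[500,250,0,0]))
for i in range(4): print(tri([(b[i][0],b[i][2]),(b[i+4][0],b[i+4][2])]))
t=box(170,140,14,[(363,231),(491,187),(312,74),(437,34)],[(418,457),(295,467),(453,549),(321,563)])
print('tray',*fit(t,[500,0,0,0]))
for i in range(4): print(tri([(t[i][0],t[i][2]),(t[i+4][0],t[i+4][2])]))
c=box(130,130,90,[(636,180),(771,155),(608,42),(740,28)],[None]*4)
c+=[('scene',(65,65,0),zs((176,546))),('scene',(65,-65,0),zs((45,549))),('scene',(65,65,90),zs((180,463))),('scene',(65,-65,90),zs((28,468)))]
print('carton',*fit(c,[500,-250,0,0]))
s=[('top',(55,48,2),zt((338,105))),('top',(55,-48,2),zt((427,77))),('scene',(55,48,2),zs((430,527))),('scene',(55,-48,2),zs((337,538))),
('scene',(-55,20,132),zs((381,371))),('scene',(-55,-20,132),zs((347,373))),('top',(-41,20,132),zt((400,185))),('top',(-41,-20,132),zt((443,169)))]
print('scoop',*fit(s,[500,0,0,0]))
balls=[(61,118),(95,118),(127,97),(73,161),(104,161),(137,152)]
for q in balls: print(ray('top',zt(q),18))
for q in [(659,505),(690,507),(675,532)]: print(ray('scene',zs(q),18))
E
```

```text
bin [505.781 279.659  -6.538   0.171] [1.876 0.304 0.773 1.217 0.373 0.584 0.875 1.404]
[366.49  315.2    60.209]
[383.565 198.6    58.306]
[626.391 360.893  60.842]
[647.839 243.167  60.619]
tray [522.379 -15.499  -7.79    0.229] [1.115 1.157 0.679 0.989 0.504 0.751 1.285 1.34 ]
[426.179  31.847   7.336]
[ 456.943 -100.176    9.251]
[588.583  69.513   5.325]
[618.644 -62.439   5.53 ]
carton [ 518.081 -283.245   -6.024    0.068] [0.396 0.884 1.853 2.513 1.301 2.062 5.328 0.687]
scoop [508.653 -14.59   -1.123   0.24 ] [1.493 0.623 0.831 0.575 1.128 0.933 0.767 0.463]
[565.138 326.809  18.   ]
[561.926 292.389  18.   ]
[580.345 259.453  18.   ]
[520.789 315.14   18.   ]
[517.904 284.126  18.   ]
[523.777 250.87   18.   ]
[518.178 281.892  18.   ]
[519.922 313.654  18.   ]
[564.69  291.423  18.   ]
```

```bash
cat >> h.py <<'E'
def fit0(obs,p0):
    f=lambda p:np.concatenate([proj(c,place([p[0],p[1],p0[2],p[2]],[m]))[0]-q for c,m,q in obs])
    r=least_squares(f,[p0[0],p0[1],p0[3]],loss='soft_l1'); return np.array([r.x[0],r.x[1],p0[2],r.x[2]]),np.abs(f(r.x)).reshape(-1,2).max(1)
E
python3 - <<'E'
from h import *
import cv2
np.set_printoptions(precision=3,suppress=True)
def box(L,W,z,top,scene):
    C=[(-1,1),(-1,-1),(1,1),(1,-1)]
    o=[('top',(a*L/2,b*W/2,z),zt(p)) for (a,b),p in zip(C,top)]
    o+=[('scene',(a*L/2,b*W/2,z),zs(p)) for (a,b),p in zip(C,scene) if p]
    return o
b=box(270,120,66,[(60,328),(187,296),(10,54),(127,22)],[(676,396),(572,402),(764,537),(640,547)])
t=box(170,140,14,[(363,231),(491,187),(312,74),(437,34)],[(418,457),(295,467),(453,549),(321,563)])
c=box(130,130,90,[(636,180),(771,155),(608,42),(740,28)],[None]*4)
s=[('top',(55,48,2),zt((338,105))),('top',(55,-48,2),zt((427,77))),('scene',(55,48,2),zs((430,527))),('scene',(55,-48,2),zs((337,538))),
('scene',(-55,20,132),zs((381,371))),('scene',(-55,-20,132),zs((347,373))),('top',(-41,20,132),zt((400,185))),('top',(-41,-20,132),zt((443,169)))]
P={}
for n,o,p in(('bin',b,[500,250,0,0]),('tray',t,[500,0,0,0]),('carton',c,[500,-250,0,0]),('scoop',s,[500,0,4,0])):
    P[n],e=fit0(o,p); print(n,P[n],e)
im=cv2.imread('pics/zoom.png')
def tz(cn,px): return ((px-[105,190]+.5)*2.4-.5) if cn=='top' else ((px-[110,130]+.5)*2.7-.5+[0,340])
def seg(n,M,col):
    for cn in CAM:
        q=tz(cn,proj(cn,place(P[n],M)))
        if cn=='top' and q[:,1].max()>338: continue
        cv2.polylines(im,[q.round().astype(int)],True,col,1)
def rect(L,W,z): return [(a*L/2,b_*W/2,z) for a,b_ in((-1,-1),(-1,1),(1,1),(1,-1))]
for n,L,W,H in(('bin',270,120,66),('tray',170,140,14),('carton',130,130,90)):
    seg(n,rect(L,W,H),(0,255,0)); seg(n,rect(L,W,0),(255,0,255))
seg('scoop',rect(110,96,2),(0,0,255)); seg('scoop',[(-55,-20,132),(-55,20,132),(-41,20,132),(-41,-20,132)],(0,0,255))
cv2.imwrite('pics/ov.png',im)
E
```

```text
bin [507.962 277.92    0.      0.167] [1.055 0.406 2.425 1.896 1.882 2.018 0.627 1.185]
tray [524.18  -15.273   0.      0.23 ] [0.737 1.422 1.467 2.363 2.    1.296 2.004 1.634]
carton [ 516.697 -283.018    0.       0.046] [0.388 2.068 0.712 1.996]
scoop [509.61  -14.445   4.      0.237] [0.76  0.043 0.418 0.751 2.574 2.111 1.351 1.02 ]
```

View pics/ov.png

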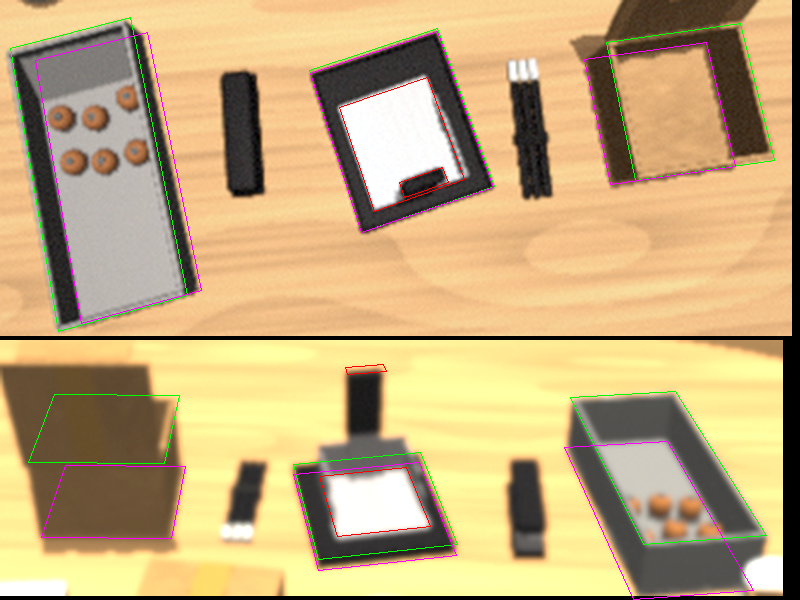

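```bash
cat >> h.py <<'E'
from scipy.linalg import logm,expm
from bench import *
def scoopT(x,y,z,yaw,pitch=0): # scoop world frame; pitch + = nose down
    T=np.eye(4); T[:3,:3]=R.from_euler('zy',[yaw,pitch][:2]).as_matrix() if 0 else (R.from_rotvec([0,0,yaw])*R.from_rotvec([0,pitch,0])).as_matrix(); T[:3,3]=x,y,z; return T
RT=np.array([[0,1,0],[1,0,0],[0,0,-1.]])  # tool axes in scoop frame
def tool(x,y,z,yaw,pitch=0):
    T=scoopT(x,y,z,yaw,pitch); T[:3,:3]=T[:3,:3]@RT; return T
def cur():
    s=read_state(); T=np.eye(4); T[:3,:3]=R.from_rotvec(s['ee_rot']).as_matrix(); T[:3,3]=s['position']; return T
def plan(T0,T1,N=None):
    X=np.real(logm(np.linalg.inv(T0)@T1))
    n=max(np.linalg.norm(X[:3,3])/40,np.degrees(np.linalg.norm([X[2,1],X[0,2],X[1,0]]))/7)
    N=N or int(np.ceil(n)); E=expm(X/N)
    print('N',N,'(min %.1f)'%n,'row',(R.from_matrix(E[:3,:3]).as_rotvec()/np.pi).round(4).tolist(),(E[:3,3]/400).round(4).tolist())
    return T1
E
python3 - <<'E'
from h import *
A=plan(cur(),tool(463,-26,200,.237)); plan(A,tool(463,-26,90,.237))
s=read_state();print(s['position'])
E
```

```text
N 17 (min 16.4) row [-0.0, 0.0, 0.0193] [-0.0924, -0.0271, 0.0045]
N 3 (min 2.7) row [0.0, 0.0, 0.0] [0.0, 0.0, 0.0917]
[164.31682263 524.21037473 230.34170666]
```

```bash
python3 -m crank '[[[0,0,0.0193],[-0.0924,-0.0271,0.0045],85],[[0,0,0.0193],[-0.0924,-0.0271,0.0045],85],[[0,0,0.0193],[-0.0924,-0.0271,0.0045],85],[[0,0,0.0193],[-0.0924,-0.0271,0.0045],85],[[0,0,0.0193],[-0.0924,-0.0271,0.0045],85],[[0,0,0.0193],[-0.0924,-0.0271,0.0045],85],[[0,0,0.0193],[-0.0924,-0.0271,0.0045],85],[[0,0,0.0193],[-0.0924,-0.0271,0.0045],85]]' && python3 -m crank '[[[0,0,0.0193],[-0.0924,-0.0271,0.0045],85],[[0,0,0.0193],[-0.0924,-0.0271,0.0045],85],[[0,0,0.0193],[-0.0924,-0.0271,0.0045],85],[[0,0,0.0193],[-0.0924,-0.0271,0.0045],85],[[0,0,0.0193],[-0.0924,-0.0271,0.0045],85],[[0,0,0.0193],[-0.0924,-0.0271,0.0045],85],[[0,0,0.0193],[-0.0924,-0.0271,0.0045],85],[[0,0,0.0193],[-0.0924,-0.0271,0.0045],85]]' && python3 -m crank '[[[0,0,0.0193],[-0.0924,-0.0271,0.0045],85],[[0,0,0],[0,0,0],85],[[0,0,0],[0,0,0],85],[[0,0,0],[0,0,0],85]]'
python3 - <<'E'
from h import *
plan(cur(),tool(463,-26,90,.237),4)
E
```

```text
time: 0.77
position: [377.8, 303.9, 216.4]
ee_rot: [-1.212, -2.898, 0.001]
ft_force: [0.6, -0.1, 0.4]
grip_width: 0.997
finger_force: 0.0
time: 1.43
position: [462.5, 10.9, 202.2]
ee_rot: [1.872, 2.523, -0.0]
ft_force: [0.3, -0.3, 0.7]
grip_width: 0.994
finger_force: 0.0
time: 1.77
position: [462.6, -25.1, 200.4]
ee_rot: [-1.943, -2.467, -0.0]
ft_force: [0.4, -0.0, 0.3]
grip_width: 0.997
finger_force: 0.0
N 4 (min 2.8) row [-0.0, -0.0001, -0.0] [-0.0006, 0.0001, 0.069]
```

```bash
python3 -m crank '[[[0,0,0],[0,0,0.069],85],[[0,0,0],[0,0,0.069],85],[[0,0,0],[0,0,0.069],85],[[0,0,0],[0,0,0.069],85],[[0,0,0],[0,0,0],85],[[0,0,0],[0,0,0],85]]' 80 && python3 -m crank '[[[0,0,0],[0,0,0],5],[[0,0,0],[0,0,0],5],[[0,0,0],[0,0,0],5],[[0,0,0],[0,0,0],5],[[0,0,0],[0,0,0],5],[[0,0,0],[0,0,0],5],[[0,0,0],[0,0,0],5],[[0,0,0],[0,0,0],5]]' 80
python3 - <<'E'
from h import *
import cv2
for n,(y0,y1,x0,x1) in dict(top=(190,330,105,435),scene=(100,225,110,400)).items():
    f=grab_frame(n)['frame']; cv2.imwrite(f'pics/{n}1.png',f)
t=cv2.imread('pics/top1.png')[195:300,220:320]; s=cv2.imread('pics/scene1.png')[120:225,205:305]
cv2.imwrite('pics/g1.png',np.hstack([cv2.convertScaleAbs(cv2.resize(a,(400,420),interpolation=cv2.INTER_CUBIC),alpha=1.5) for a in(t,s)]))
E
```

```text
time: 2.27
position: [461.6, -23.9, 89.3]
ee_rot: [-1.938, -2.468, 0.004]
ft_force: [1.1, -0.3, 0.2]
grip_width: 0.995
finger_force: 0.0
time: 2.93
position: [463.9, -25.7, 91.0]
ee_rot: [1.943, 2.467, 0.002]
ft_force: [0.3, 1.2, 4.6]
grip_width: 0.153
finger_force: 78.4
```

View pics/g1.png

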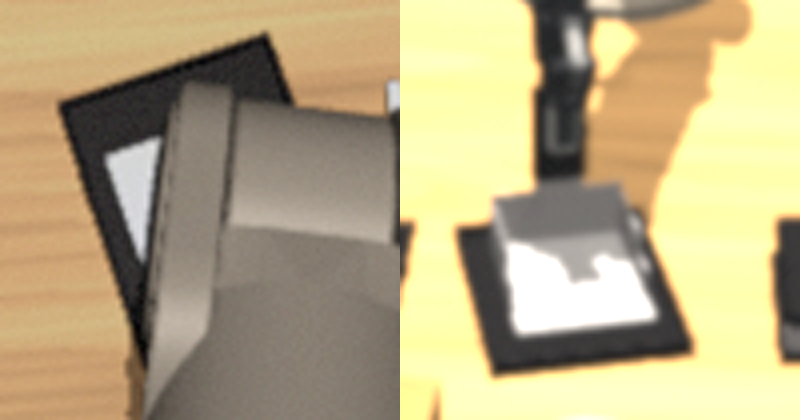

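The scoop is gripped and flat in its tray, with the finger at (560,130) on the grip. Next I'll lift it and carry it over the bin.

```bash
cat >> h.py <<'E'
BIN=np.array([507,279,0,.167]); CAR=np.array([519,-283,0,.046]); TRAY=np.array([523.5,-15.4,0,.23])
TCP=np.array([-48,0,86.5]) # TCP in scoop frame
def sc(x,y,z,yaw,pitch=0):
    T=scoopT(x,y,z,yaw,pitch); T[:3,3]+=T[:3,:3]@TCP; T[:3,:3]=T[:3,:3]@RT; return T
def loc(F,x,y,z): return place(F,[(x,y,z)])[0]
def binT(x,y,z,pitch=0): return sc(*loc(BIN,x,y,z),BIN[3],pitch)
E
python3 - <<'E'
from h import *
A=cur(); B=A.copy(); B[2,3]=215; plan(A,B); C=plan(B,binT(-68,0,85)); print(C[:3,3]); plan(C,binT(-68,0,5))
E
```

```text
N 4 (min 3.1) row [-0.0, -0.0, 0.0] [-0.0, 0.0002, -0.0775]
N 8 (min 7.4) row [0.0001, 0.0, 0.0028] [0.0919, -0.0036, 0.0136]
[392.61380614 259.71791881 171.5       ]
N 2 (min 2.0) row [0.0, 0.0, 0.0] [0.0, 0.0, 0.1]
```

```bash
python3 -m crank '[[[0,0,0],[0,0,0],5],[[0,0,0],[0,0,0],5],[[0,0,0],[0,0,-0.0775],5],[[0,0,0],[0,0,-0.0775],5],[[0,0,0],[0,0,-0.0775],5],[[0,0,0],[0,0,-0.0775],5]]' 120 && python3 -m crank '[[[0,0,0.0028],[0.0919,-0.0036,0.0136],5],[[0,0,0.0028],[0.0919,-0.0036,0.0136],5],[[0,0,0.0028],[0.0919,-0.0036,0.0136],5],[[0,0,0.0028],[0.0919,-0.0036,0.0136],5],[[0,0,0.0028],[0.0919,-0.0036,0.0136],5],[[0,0,0.0028],[0.0919,-0.0036,0.0136],5],[[0,0,0.0028],[0.0919,-0.0036,0.0136],5],[[0,0,0.0028],[0.0919,-0.0036,0.0136],5]]' && python3 -m crank '[[[0,0,0],[0,0,0],5],[[0,0,0],[0,0,0],5],[[0,0,0],[0,0,0],5]]'
python3 - <<'E'
from h import *
import cv2
plan(cur(),binT(-68,0,85),1); plan(cur(),binT(-68,0,8),4)
T=cur(); S=np.eye(4); S[:3,:3]=T[:3,:3]@RT.T; S[:3,3]=T[:3,3]-S[:3,:3]@TCP
M=np.array([(-55,-48,2),(-55,48,2),(55,48,2),(55,-48,2)])@S[:3,:3].T+S[:3,3]
bi=place(BIN,[(-130,-55,66),(-130,55,66),(130,55,66),(130,-55,66)])
out=[]
for n,(x0,y0) in dict(top=(100,190),scene=(300,120)).items():
    f=grab_frame(n)['frame']; cv2.imwrite(f'pics/{n}2.png',f)
    a=cv2.convertScaleAbs(cv2.resize(f[y0:y0+140,x0:x0+100],(400,560),interpolation=cv2.INTER_CUBIC),alpha=1.4)
    for P,c in((M,(0,0,255)),(bi,(0,255,0))):
        q=(proj(n,P)-[x0,y0]+.5)*4-.5; cv2.polylines(a,[q.round().astype(int)],True,c,1)
    out.append(a)
cv2.imwrite('pics/g2.png',np.hstack(out))
E
```

```text
time: 3.53
position: [461.4, -26.0, 214.5]
ee_rot: [-1.943, -2.465, 0.004]
ft_force: [-0.1, 0.5, -1.4]
grip_width: 0.148
finger_force: 117.1
time: 4.2
position: [389.9, 260.5, 169.5]
ee_rot: [-2.03, -2.397, 0.004]
ft_force: [0.4, -0.3, -1.0]
grip_width: 0.147
finger_force: 117.3
time: 4.45
position: [391.0, 258.6, 169.7]
ee_rot: [2.029, 2.398, -0.005]
ft_force: [-0.5, -0.4, -1.5]
grip_width: 0.149
finger_force: 117.3
N 1 (min 0.1) row [-0.0007, 0.0008, -0.0002] [0.0021, 0.0043, -0.0045]
N 4 (min 1.9) row [-0.0002, 0.0002, -0.0001] [0.0006, 0.0012, 0.047]
```

View pics/g2.png

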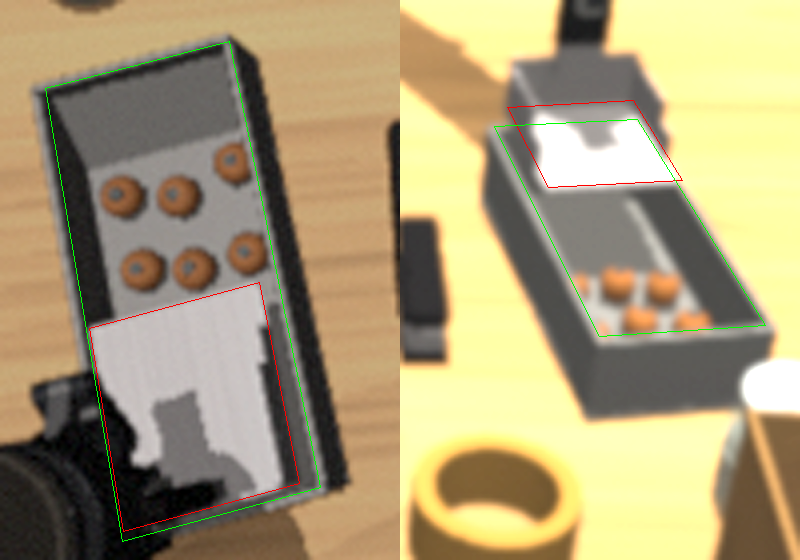

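Top view: the scoop's floor outline, with its front edge from (90,327) to (260,283), matches the model, lies between the bin walls and is clear of the nearest balls at about y=270. I'll lower it.

```bash
sed -i 's/-48,0,86.5/-48,0,87/' h.py; python3 -m crank '[[[0,0,0],[0.0006,0.0012,0.046],5],[[0,0,0],[0.0006,0.0012,0.046],5],[[0,0,0],[0.0006,0.0012,0.046],5],[[0,0,0],[0.0006,0.0012,0.046],5],[[0,0,0],[0,0,0],5],[[0,0,0],[0,0,0],5]]'
python3 - <<'E'
from h import *
T=cur();print(np.degrees(R.from_matrix(T[:3,:3]@RT.T).as_euler('ZYX')))
A=binT(-68,0,5); plan(T,A,1); B=plan(A,binT(20,0,5),12); plan(A,binT(33,0,5),14)
E
```

```text
time: 5.05
position: [393.2, 259.2, 96.8]
ee_rot: [-2.033, -2.395, 0.004]
ft_force: [0.1, 0.4, -1.2]
grip_width: 0.15
finger_force: 117.1
[ 9.35947389  0.11230195 -0.08925325]
N 1 (min 0.1) row [-0.0006, 0.0005, -0.0012] [0.0015, -0.0013, 0.0119]
N 12 (min 2.2) row [0.0, 0.0, 0.0] [0.0, 0.0183, 0.0]
N 14 (min 2.5) row [0.0, 0.0, 0.0] [0.0, 0.018, 0.0]
```

```bash
python3 -m crank '[[[0.005,0,0],[0.001,-0.001,0.0117],5],[[0,0,0],[0,0,0],5],[[0,0,0],[0,0,0],5]]' && python3 -m crank '[[[0,0,0],[0,0.018,-0.0003],5],[[0,0,0],[0,0.018,-0.0003],5],[[0,0,0],[0,0.018,-0.0003],5],[[0,0,0],[0,0.018,-0.0003],5],[[0,0,0],[0,0.018,-0.0003],5],[[0,0,0],[0,0.018,-0.0003],5],[[0,0,0],[0,0.018,-0.0003],5],[[0,0,0],[0,0.018,-0.0003],5]]'
python3 - <<'E'
from h import *
T=cur();print(np.degrees(R.from_matrix(T[:3,:3]@RT.T).as_euler('ZYX')))
S=T[:3,3]-T[:3,:3]@RT.T@TCP; print(S, place([*(-place([0,0,0,-.167],[BIN[:3]])[0]),-.167],[S]))
E
```

```text
time: 5.3
position: [394.0, 261.6, 93.4]
ee_rot: [-2.024, -2.39, 0.016]
ft_force: [-0.1, -0.4, -1.2]
grip_width: 0.15
finger_force: 117.4
time: 5.97
position: [450.2, 271.4, 93.4]
ee_rot: [-2.022, -2.39, 0.018]
ft_force: [-4.2, -0.6, 4.5]
grip_width: 0.147
finger_force: 118.5
[9.53458645 0.92169156 0.04731438]
[496.15416484 279.22623414   5.6011247 ] [[-10.65734085   2.02593394   5.6011247 ]]
```

```bash
python3 -m crank '[[[0,0,0],[0,0.022,-0.0003],5],[[0,0,0],[0,0.022,-0.0003],5],[[0,0,0],[0,0.022,-0.0003],5],[[0,0,0],[0,0.022,-0.0003],5],[[0,0,0],[0,0.018,-0.0003],5],[[0,0,0],[0,0,0],5],[[0,0,0],[0,0,0],5],[[0,0,0],[0,0,0],5]]'
python3 - <<'E'
from h import *
import cv2
T=cur();print(np.degrees(R.from_matrix(T[:3,:3]@RT.T).as_euler('ZYX')))
S=T[:3,3]-T[:3,:3]@RT.T@TCP; print(S, place([*(-place([0,0,0,-.167],[BIN[:3]])[0]),-.167],[S]))
out=[]
for n,(x0,y0) in dict(top=(100,190),scene=(300,120)).items():
    f=grab_frame(n)['frame']; cv2.imwrite(f'pics/{n}3.png',f)
    out.append(cv2.convertScaleAbs(cv2.resize(f[y0:y0+140,x0:x0+100],(400,560),interpolation=cv2.INTER_CUBIC),alpha=1.4))
cv2.imwrite('pics/g3.png',np.hstack(out))
E
```

```text
time: 6.63
position: [493.4, 278.1, 92.9]
ee_rot: [-2.025, -2.392, 0.014]
ft_force: [0.8, 0.7, 0.8]
grip_width: 0.146
finger_force: 117.6
[9.50236891 0.68956044 0.01228791]
[539.66336643 285.85250778   5.34028457] [[33.34800669  1.32771207  5.34028457]]
```

View pics/g3.png

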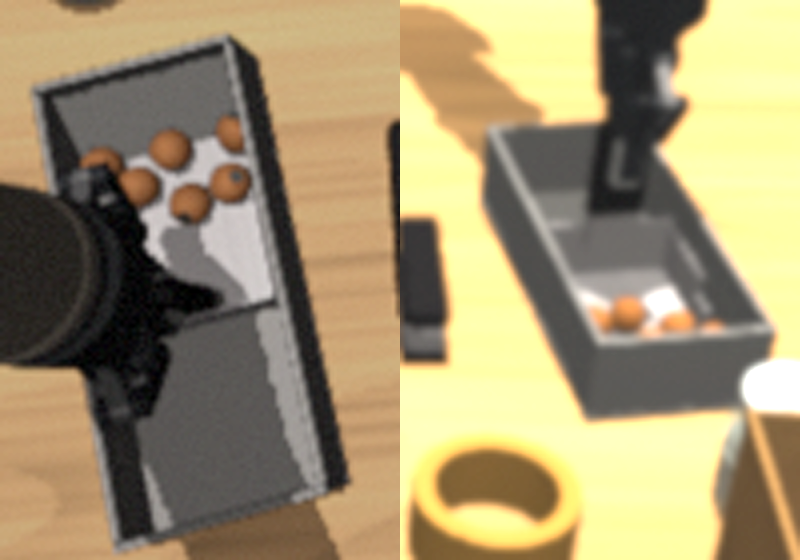

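All six balls are on or at the front of the scoop floor; in the top view they lie between (100,165) and (235,130). I'll tilt the nose up along the ramp.

```bash
python3 -m crank '[[[-0.012,0,0],[0,0,0],5],[[-0.02,0,0],[0,0,0],5],[[-0.02,0,0],[0,0,0],5],[[-0.02,0,0],[0,0,0],5],[[-0.02,0,0],[0,0,0],5],[[-0.02,0,0],[0,0,0],5],[[-0.02,0,0],[0,0,0],5],[[-0.012,0,0],[0,0,0],5]]' && python3 -m crank '[[[0,0,0],[0,0,0],5],[[0,0,0],[0,0,0],5],[[0,0,0],[0,0,0],5],[[0,0,0],[0,0,0],5],[[0,0,0],[0,0,0],5],[[0,0,0],[0,0,0],5]]'
python3 - <<'E'
from h import *
import cv2
T=cur();print(np.degrees(R.from_matrix(T[:3,:3]@RT.T).as_euler('ZYX')))
A=T.copy(); A[2,3]=235; plan(T,A)
f=grab_frame('top')['frame']; x0,y0=100,190; cv2.imwrite('pics/top4.png',f)
# ball pixels: orange mask
g=f[y0:y0+140,x0:x0+100]; h=cv2.cvtColor(g,cv2.COLOR_BGR2HSV); m=cv2.inRange(h,(3,120,40),(14,255,255)); n,_,st,c=cv2.connectedComponentsWithStats(m)
for i in range(1,n):
    if st[i,4]>15: print((c[i]*4).round(),st[i,4])
E
```

```text
time: 7.4
position: [487.8, 276.1, 90.1]
ee_rot: [1.823, 2.155, 0.471]
ft_force: [-0.7, 0.5, -2.4]
grip_width: 0.151
finger_force: 117.3
time: 7.9
position: [492.3, 277.6, 92.7]
ee_rot: [1.823, 2.152, 0.478]
ft_force: [-0.6, 0.0, -2.6]
grip_width: 0.152
finger_force: 117.4
[ 9.44659103e+00 -2.50364803e+01  3.33311438e-03]
N 4 (min 3.6) row [0.0, 0.0, -0.0] [0.0, 0.0376, -0.0806]
[176. 223.] 400
```

```bash
cat >> h.py <<'E'
def pour(cx,cy,nz,pd): # nose at carton-local (cx,cy), height nz, pitch deg (+down)
    yaw=CAR[3]-np.pi/2; p=np.radians(pd); Rm=scoopT(0,0,0,yaw,p)[:3,:3]
    o=loc(CAR,cx,cy,nz)-Rm@[55,0,0]; return sc(*o,yaw,p)
E
python3 - <<'E'
from h import *
T=cur(); A=T.copy(); A[2,3]=235; plan(T,A,8)
W=plan(A,pour(-4,125,165,-25),24); print(W[:3,3])
P=plan(W,pour(-4,20,155,-25),8);print(P[:3,3])
Q=plan(P,pour(-4,20,125,-2),8);print(Q[:3,3])
Z=plan(Q,pour(-4,20,105,40),10);print(Z[:3,3])
E
```

```text
N 8 (min 3.6) row [0.0, -0.0, 0.0] [0.0, 0.0188, -0.0403]
N 24 (min 13.8) row [0.0, -0.0095, 0.0203] [-0.028, 0.019, 0.0129]
[503.27296492 -28.33631099 200.31909651]
N 8 (min 2.6) row [-0.0, -0.0, -0.0] [-0.0, 0.0284, 0.0167]
[ 508.10126172 -133.22524058  190.31909651]
N 8 (min 3.3) row [0.016, 0.0, -0.0] [-0.0, 0.0088, -0.0035]
[ 509.21149314 -157.3436802   208.35235379]
N 10 (min 6.0) row [0.0233, -0.0, -0.0] [-0.0, 0.0181, -0.0134]
[ 513.02784587 -240.2493444   237.85299035]
```

```bash
python3 -m crank '[[[0,0,0],[0,0.01,-0.02],5],[[0,0,0],[0,0.019,-0.04],5],[[0,0,0],[0,0.019,-0.04],5],[[0,0,0],[0,0.019,-0.04],5],[[0,0,0],[0,0.019,-0.04],5],[[0,0,0],[0,0.019,-0.04],5],[[0,0,0],[0,0.019,-0.04],5],[[0,0,0],[0,0.019,-0.04],5]]' && python3 -m crank '[[[0,0,0],[0,0.009,-0.02],5],[[0,0,0],[0,0,0],5],[[0,0,0],[0,0,0],5],[[0,0,0],[0,0,0],5]]'
python3 - <<'E'
from h import *
import cv2
plan(cur(),pour(-4,125,165,-25),24)
out=[]
for n,(x0,y0) in dict(top=(100,190),scene=(300,60)).items():
    f=grab_frame(n)['frame']; cv2.imwrite(f'pics/{n}5.png',f)
    out.append(cv2.convertScaleAbs(cv2.resize(f[y0:y0+140,x0:x0+100],(400,560),interpolation=cv2.INTER_CUBIC),alpha=1.4))
cv2.imwrite('pics/g5.png',np.hstack(out))
E
```

```text
time: 8.62
position: [492.7, 277.6, 227.1]
ee_rot: [1.823, 2.152, 0.479]
ft_force: [0.3, 0.5, -3.0]
grip_width: 0.147
finger_force: 117.2
time: 8.95
position: [491.7, 277.3, 232.8]
ee_rot: [1.823, 2.154, 0.474]
ft_force: [-0.4, -0.5, -2.6]
grip_width: 0.151
finger_force: 117.3
N 24 (min 13.8) row [-0.0, -0.0094, 0.0203] [-0.0279, 0.0191, 0.0127]
```

View pics/g5.png

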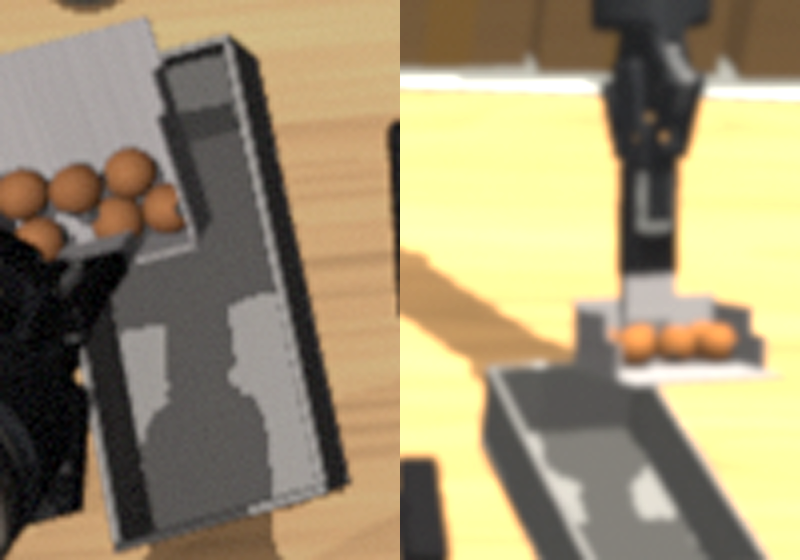

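All six balls are in the raised scoop, at about (25,190) to (165,205) in the top view, and the bin is empty. Next I'll carry it over to the carton.

```bash
python3 -m crank '[[[0,-0.0047,0.0101],[-0.014,0.0095,0.0064],5],[[0,-0.0094,0.0203],[-0.028,0.019,0.0127],5],[[0,-0.0094,0.0203],[-0.028,0.019,0.0127],5],[[0,-0.0094,0.0203],[-0.028,0.019,0.0127],5],[[0,-0.0094,0.0203],[-0.028,0.019,0.0127],5],[[0,-0.0094,0.0203],[-0.028,0.019,0.0127],5],[[0,-0.0094,0.0203],[-0.028,0.019,0.0127],5],[[0,-0.0094,0.0203],[-0.028,0.019,0.0127],5]]' && python3 -m crank '[[[0,-0.0094,0.0203],[-0.028,0.019,0.0127],5],[[0,-0.0094,0.0203],[-0.028,0.019,0.0127],5],[[0,-0.0094,0.0203],[-0.028,0.019,0.0127],5],[[0,-0.0094,0.0203],[-0.028,0.019,0.0127],5],[[0,-0.0094,0.0203],[-0.028,0.019,0.0127],5],[[0,-0.0094,0.0203],[-0.028,0.019,0.0127],5],[[0,-0.0094,0.0203],[-0.028,0.019,0.0127],5],[[0,-0.0094,0.0203],[-0.028,0.019,0.0127],5]]' && python3 -m crank '[[[0,-0.0094,0.0203],[-0.028,0.019,0.0127],5],[[0,-0.0094,0.0203],[-0.028,0.019,0.0127],5],[[0,-0.0094,0.0203],[-0.028,0.019,0.0127],5],[[0,-0.0094,0.0203],[-0.028,0.019,0.0127],5],[[0,-0.0094,0.0203],[-0.028,0.019,0.0127],5],[[0,-0.0094,0.0203],[-0.028,0.019,0.0127],5],[[0,-0.0094,0.0203],[-0.028,0.019,0.0127],5],[[0,-0.0094,0.0203],[-0.028,0.019,0.0127],5]]' && python3 -m crank '[[[0,-0.0047,0.0101],[-0.014,0.0095,0.0064],5],[[0,0,0],[0,0,0],5],[[0,0,0],[0,0,0],5],[[0,0,0],[0,0,0],5]]'
python3 - <<'E'
from h import *
T=cur();print(np.degrees(R.from_matrix(T[:3,:3]@RT.T).as_euler('ZYX')))
P=plan(T,pour(-4,20,155,-25),8)
Q=plan(P,pour(-4,20,125,-2),8)
E
```

```text
time: 9.72
position: [553.9, 190.4, 222.5]
ee_rot: [2.274, 1.567, 0.347]
ft_force: [-0.4, 0.1, -2.0]
grip_width: 0.147
finger_force: 117.4
time: 10.38
position: [562.0, 77.3, 211.3]
ee_rot: [2.583, 0.862, 0.193]
ft_force: [-0.9, 1.0, -2.7]
grip_width: 0.147
finger_force: 117.4
time: 11.05
position: [508.5, -22.8, 200.0]
ee_rot: [2.706, 0.111, 0.029]
ft_force: [0.4, 0.3, -1.9]
grip_width: 0.147
finger_force: 117.4
time: 11.38
position: [504.3, -26.5, 199.9]
ee_rot: [2.708, 0.071, 0.021]
ft_force: [0.2, 0.2, -1.8]
grip_width: 0.151
finger_force: 117.3
[-87.06454227 -24.78807498   0.23017554]
N 8 (min 2.7) row [-0.0001, -0.0002, 0.0002] [-0.0005, 0.029, 0.0167]
N 8 (min 3.3) row [0.016, 0.0, -0.0] [-0.0, 0.0088, -0.0035]
```

```bash
python3 -m crank '[[[0,0,0],[0,0.015,0.0085],5],[[0,0,0],[0,0.029,0.0167],5],[[0,0,0],[0,0.029,0.0167],5],[[0,0,0],[0,0.029,0.0167],5],[[0,0,0],[0,0.029,0.0167],5],[[0,0,0],[0,0.029,0.0167],5],[[0,0,0],[0,0.029,0.0167],5],[[0,0,0],[0,0.029,0.0167],5]]' && python3 -m crank '[[[0,0,0],[-0.004,0.015,0.0085],5],[[0,0,0],[0,0,0],5],[[0,0,0],[0,0,0],5],[[0,0,0],[0,0,0],5]]'
python3 - <<'E'
from h import *
import cv2
T=cur();print(np.degrees(R.from_matrix(T[:3,:3]@RT.T).as_euler('ZYX')))
S=T[:3,3]-T[:3,:3]@RT.T@TCP; nose=S+T[:3,:3]@RT.T@[55,0,0]; print('nose local',place([*(-place([0,0,0,-.046],[CAR[:3]])[0]),-.046],[nose]))
Q=plan(T,pour(-4,20,125,-2),8); plan(Q,pour(-4,20,105,40),14)
for n in('top','scene'):
    f=grab_frame(n)['frame']; cv2.imwrite(f'pics/{n}6.png',f)
    h=cv2.cvtColor(f,cv2.COLOR_BGR2HSV); m=cv2.inRange(h,(3,150,60),(12,255,255)); k,_,st,c=cv2.connectedComponentsWithStats(m)
    print(n,[(c[i].round(),st[i,4]) for i in range(1,k) if st[i,4]>20])
E
```

```text
time: 12.05
position: [508.3, -129.8, 191.1]
ee_rot: [2.708, 0.065, 0.018]
ft_force: [0.1, -0.1, -2.2]
grip_width: 0.152
finger_force: 117.4
time: 12.38
position: [507.7, -133.8, 190.4]
ee_rot: [2.708, 0.069, 0.019]
ft_force: [0.6, 0.7, -2.3]
grip_width: 0.148
finger_force: 117.3
[-87.13860104 -24.78098122   0.19531783]
nose local [[ -3.62171225  19.57484651 154.57538154]]
N 8 (min 3.3) row [0.0158, -0.0002, 0.0002] [0.0001, 0.0086, -0.0036]
N 14 (min 6.0) row [0.0167, -0.0, -0.0] [-0.0, 0.0128, -0.0097]
top [(array([356., 244.]), np.int32(28))]
scene []
```

```bash
python3 -m crank '[[[0.0158,0,0],[0,0.0086,-0.0036],5],[[0.0158,0,0],[0,0.0086,-0.0036],5],[[0.0158,0,0],[0,0.0086,-0.0036],5],[[0.0158,0,0],[0,0.0086,-0.0036],5],[[0.0158,0,0],[0,0.0086,-0.0036],5],[[0.0158,0,0],[0,0.0086,-0.0036],5],[[0.0158,0,0],[0,0.0086,-0.0036],5],[[0.0158,0,0],[0,0.0086,-0.0036],5]]' && python3 -m crank '[[[0.0167,0,0],[0,0.0128,-0.0097],5],[[0.0167,0,0],[0,0.0128,-0.0097],5],[[0.0167,0,0],[0,0.0128,-0.0097],5],[[0.0167,0,0],[0,0.0128,-0.0097],5],[[0.0167,0,0],[0,0.0128,-0.0097],5],[[0.0167,0,0],[0,0.0128,-0.0097],5],[[0.0167,0,0],[0,0.0128,-0.0097],5]]' && python3 -m crank '[[[0.0167,0,0],[0,0.0128,-0.0097],5],[[0.0167,0,0],[0,0.0128,-0.0097],5],[[0.0167,0,0],[0,0.0128,-0.0097],5],[[0.0167,0,0],[0,0.0128,-0.0097],5],[[0.0167,0,0],[0,0.0128,-0.0097],5],[[0.0167,0,0],[0,0.0128,-0.0097],5],[[0.0167,0,0],[0,0.0128,-0.0097],5],[[0,0,0],[0,0,0],5]]' && python3 -m crank '[[[0,0,0],[0,0,0],5],[[0,0,0],[0,0,0],5],[[0,0,0],[0,0,0],5],[[0,0,0],[0,0,0],5],[[0,0,0],[0,0,0],5],[[0,0,0],[0,0,0],5]]'
python3 - <<'E'
from h import *
import cv2
T=cur();print(np.degrees(R.from_matrix(T[:3,:3]@RT.T).as_euler('ZYX')))
S=T[:3,3]-T[:3,:3]@RT.T@TCP; nose=S+T[:3,:3]@RT.T@[55,0,0]; print('nose local',place([*(-place([0,0,0,-.046],[CAR[:3]])[0]),-.046],[nose]))
Q=plan(T,pour(-4,30,150,0),10); Q=plan(Q,pour(-4,140,150,0),5)
V=plan(Q,sc(TRAY[0],TRAY[1],100,TRAY[3]),20); print(Q[:3,3],V[:3,3])
E
```

```text
time: 13.15
position: [509.0, -157.6, 209.0]
ee_rot: [3.106, 0.082, 0.007]
ft_force: [0.3, 0.0, -2.4]
grip_width: 0.146
finger_force: 117.3
time: 13.73
position: [510.8, -196.8, 231.2]
ee_rot: [-2.809, -0.074, 0.008]
ft_force: [0.4, -0.8, -1.8]
grip_width: 0.15
finger_force: 117.4
time: 14.4
position: [511.4, -244.1, 234.7]
ee_rot: [-2.444, -0.055, 0.024]
ft_force: [-0.9, 0.1, -3.1]
grip_width: 0.147
finger_force: 117.5
time: 14.9
position: [512.9, -240.2, 238.9]
ee_rot: [-2.443, -0.065, 0.018]
ft_force: [-0.6, 1.0, -1.0]
grip_width: 0.147
finger_force: 117.5
[-86.86162275  39.96791298   0.28740325]
nose local [[ -3.46312212  20.01795715 106.05225931]]
N 10 (min 5.7) row [-0.0222, -0.0001, 0.0002] [0.0001, -0.0211, 0.009]
N 5 (min 2.8) row [0.0, 0.0, -0.0] [0.0, -0.055, 0.0]
N 20 (min 14.4) row [0.0, 0.0, -0.0279] [-0.0009, -0.0043, 0.0062]
[503.83017294 -40.44098379 237.        ] [476.76401304 -26.34292113 187.        ]
```

```bash
python3 -m crank '[[[-0.0222,0,0],[0,-0.0211,0.009],5],[[-0.0222,0,0],[0,-0.0211,0.009],5],[[-0.0222,0,0],[0,-0.0211,0.009],5],[[-0.0222,0,0],[0,-0.0211,0.009],5],[[-0.0222,0,0],[0,-0.0211,0.009],5],[[-0.0222,0,0],[0,-0.0211,0.009],5],[[-0.0222,0,0],[0,-0.0211,0.009],5],[[-0.0222,0,0],[0,-0.0211,0.009],5]]' && python3 -m crank '[[[-0.0222,0,0],[0,-0.0211,0.009],5],[[-0.0222,0,0],[0,-0.0211,0.009],5],[[0,0,0],[0,-0.055,0],5],[[0,0,0],[0,-0.055,0],5],[[0,0,0],[0,-0.055,0],5],[[0,0,0],[0,-0.055,0],5],[[0,0,0],[0,-0.055,0],5],[[0,0,0],[0,0,0],5]]'
python3 - <<'E'
from h import *
import cv2
out=[]
for n,(x0,y0) in dict(top=(300,170),scene=(100,70)).items():
    f=grab_frame(n)['frame']; cv2.imwrite(f'pics/{n}7.png',f)
    out.append(cv2.convertScaleAbs(cv2.resize(f[y0:y0+180,x0:x0+130],(400,554),interpolation=cv2.INTER_CUBIC),alpha=1.5))
cv2.imwrite('pics/g7.png',np.hstack(out))
Q=cur(); V=plan(Q,sc(TRAY[0],TRAY[1],60,TRAY[3]),20); print(Q[:3,3],V[:3,3])
E
```

```text
time: 15.57
position: [508.8, -167.7, 242.8]
ee_rot: [-3.002, -0.077, -0.002]
ft_force: [-0.6, 1.3, -1.1]
grip_width: 0.145
finger_force: 117.6
time: 16.23
position: [502.1, -33.7, 236.4]
ee_rot: [-3.133, -0.093, -0.002]
ft_force: [0.1, 1.1, -2.0]
grip_width: 0.146
finger_force: 117.7
N 20 (min 14.3) row [0.0, -0.0001, -0.0278] [-0.0009, -0.004, 0.0112]
[502.11000288 -39.54735376 236.73241201] [476.76401304 -26.34292113 147.        ]
```

View pics/g7.png

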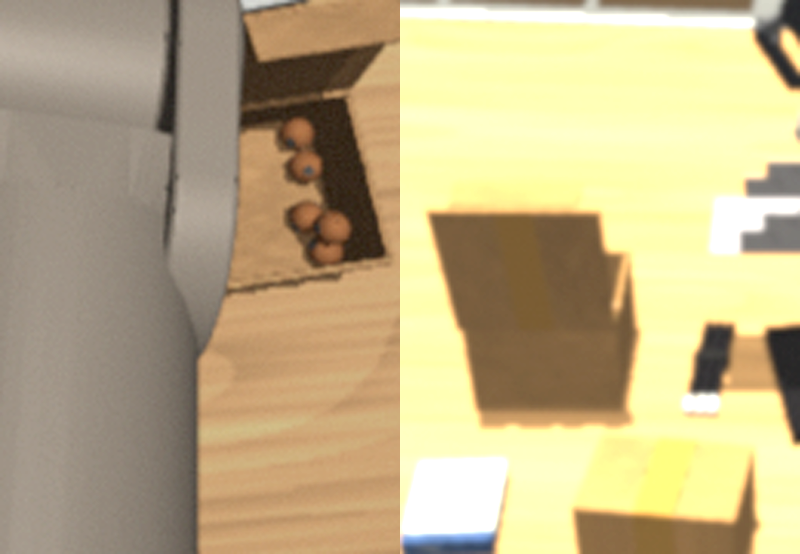

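At least five balls are in the carton, at (297,133), (305,168), (308,215), (334,227) and (325,250); the arm hides the carton's left strip. I'll return the scoop to its tray.

```bash
python3 -m crank '[[[0,0,-0.0278],[-0.0009,-0.004,0.0112],5],[[0,0,-0.0278],[-0.0009,-0.004,0.0112],5],[[0,0,-0.0278],[-0.0009,-0.004,0.0112],5],[[0,0,-0.0278],[-0.0009,-0.004,0.0112],5],[[0,0,-0.0278],[-0.0009,-0.004,0.0112],5],[[0,0,-0.0278],[-0.0009,-0.004,0.0112],5],[[0,0,-0.0278],[-0.0009,-0.004,0.0112],5],[[0,0,-0.0278],[-0.0009,-0.004,0.0112],5]]' && python3 -m crank '[[[0,0,-0.0278],[-0.0009,-0.004,0.0112],5],[[0,0,-0.0278],[-0.0009,-0.004,0.0112],5],[[0,0,-0.0278],[-0.0009,-0.004,0.0112],5],[[0,0,-0.0278],[-0.0009,-0.004,0.0112],5],[[0,0,-0.0278],[-0.0009,-0.004,0.0112],5],[[0,0,-0.0278],[-0.0009,-0.004,0.0112],5],[[0,0,-0.0278],[-0.0009,-0.004,0.0112],5],[[0,0,-0.0278],[-0.0009,-0.004,0.0112],5]]' && python3 -m crank '[[[0,0,-0.0278],[-0.0009,-0.004,0.0112],5],[[0,0,-0.0278],[-0.0009,-0.004,0.0112],5],[[0,0,-0.0278],[-0.0009,-0.004,0.0112],5],[[0,0,-0.0278],[-0.0009,-0.004,0.0112],5],[[0,0,0],[0,0,0],5],[[0,0,0],[0,0,0],5],[[0,0,0],[0,0,0],5]]'
python3 - <<'E'
from h import *
import cv2
T=cur(); plan(T,sc(TRAY[0],TRAY[1],60,TRAY[3]),1); plan(T,sc(TRAY[0]-3,TRAY[1]-1,6,TRAY[3]),6)
for n in('top','scene'):
    f=grab_frame(n)['frame']; cv2.imwrite(f'pics/{n}8.png',f)
    h=cv2.cvtColor(f,cv2.COLOR_BGR2HSV); m=cv2.inRange(h,(3,150,50),(12,255,255)); k,_,st,c=cv2.connectedComponentsWithStats(m)
    print(n,[(c[i].round().tolist(),st[i,4]) for i in range(1,k) if st[i,4]>5])
f=cv2.imread('pics/top8.png'); 
print(proj('top',place(CAR,[(-60,-60,10),(-60,60,10),(60,60,10),(60,-60,10)])))
E
```

```text
time: 17.0
position: [495.3, -32.1, 200.9]
ee_rot: [2.923, 1.151, 0.005]
ft_force: [-0.3, -0.1, -1.3]
grip_width: 0.149
finger_force: 117.5
time: 17.67
position: [483.1, -28.3, 165.0]
ee_rot: [2.351, 2.081, 0.004]
ft_force: [0.0, 0.2, -2.0]
grip_width: 0.147
finger_force: 117.5
time: 18.25
position: [477.4, -28.9, 147.4]
ee_rot: [1.959, 2.453, 0.004]
ft_force: [0.4, -0.4, -1.3]
grip_width: 0.151
finger_force: 117.6
N 1 (min 0.1) row [0.0011, 0.0, -0.0023] [0.0067, -0.0, 0.0011]
N 6 (min 1.4) row [0.0002, 0.0, -0.0004] [0.001, -0.0014, 0.0227]
top [([394.0, 211.0], np.int32(20)), ([403.0, 222.0], np.int32(9)), ([396.0, 225.0], np.int32(15)), ([404.0, 243.0], np.int32(68)), ([412.0, 243.0], np.int32(7)), ([406.0, 253.0], np.int32(24))]
scene []
[[410.00662382 255.97691464]
 [361.25916861 262.94998154]
 [351.384508   214.37754218]
 [398.63863907 207.79810482]]
```

```bash
python3 -m crank '[[[0,0,-0.0004],[0.001,-0.0014,0.0227],5],[[0,0,-0.0004],[0.001,-0.0014,0.0227],5],[[0,0,-0.0004],[0.001,-0.0014,0.0227],5],[[0,0,-0.0004],[0.001,-0.0014,0.0227],5],[[0,0,-0.0004],[0.001,-0.0014,0.0227],5],[[0,0,-0.0004],[0.001,-0.0014,0.0227],5],[[0,0,0],[0,0,0],5],[[0,0,0],[0,0,0],5]]'
python3 - <<'E'
from h import *
T=cur(); print(T[:3,3],np.degrees(R.from_matrix(T[:3,:3]@RT.T).as_euler('ZYX')));plan(T,sc(TRAY[0]-3,TRAY[1]-1,4,TRAY[3]),1)
E
```

```text
time: 19.02
position: [473.3, -26.5, 91.9]
ee_rot: [1.946, 2.464, 0.003]
ft_force: [0.9, 0.3, -1.1]
grip_width: 0.148
finger_force: 117.9
[473.29544363 -26.4589246   91.89122817] [ 1.33928729e+01 -1.28662669e-01  1.21468927e-02]
N 1 (min 0.0) row [0.0007, -0.0001, 0.0012] [-0.0024, 0.0006, 0.0022]
```

```bash
python3 -m crank '[[[0,0,0],[0,0,0.003],5],[[0,0,0],[0,0,0],5],[[0,0,0],[0,0,0],5]]' && python3 -m crank '[[[0,0,0],[0,0,0],40],[[0,0,0],[0,0,0],60],[[0,0,0],[0,0,0],85],[[0,0,0],[0,0,0],85],[[0,0,0],[0,0,0],85],[[0,0,0],[0,0,0],85]]' && python3 -m crank '[[[0,0,0],[0,0,-0.05],85],[[0,0,0],[0,0,-0.1],85],[[0,0,0],[0,0,-0.1],85],[[0,0,0],[0,0,-0.1],85],[[0,0,0],[0,0,-0.1],85],[[0,0,0],[0,0,0],85]]'
python3 - <<'E'
from h import *
# waypoints for closing lid: fingers shut, tool yaw along radial-ish
A=cur(); print(A[:3,3])
p=loc(CAR,110,30,0); q=loc(CAR,125,0,0)
az=-.35
B=plan(A,tool(*loc(CAR,120,0,290)[:3],az)); print(B[:3,3]); C=plan(B,tool(*loc(CAR,120,0,185),az)); D=plan(C,tool(*loc(CAR,20,0,200),az)); print(C[:3,3],D[:3,3])
E
```

```text
time: 19.27
position: [473.4, -26.4, 91.2]
ee_rot: [1.946, 2.464, 0.004]
ft_force: [0.0, -1.2, -1.7]
grip_width: 0.149
finger_force: 117.9
time: 19.77
position: [473.6, -26.4, 91.4]
ee_rot: [1.946, 2.464, 0.004]
ft_force: [-0.0, -0.3, -0.1]
grip_width: 0.974
finger_force: 0.0
time: 20.27
position: [477.9, -27.3, 279.8]
ee_rot: [1.939, 2.454, 0.022]
ft_force: [1.3, -0.2, 0.2]
grip_width: 0.997
finger_force: 0.0
[477.92693933 -27.32543221 279.81180589]
N 8 (min 7.5) row [0.0008, -0.0001, 0.0232] [-0.0781, 0.0528, -0.0026]
[ 638.87306239 -277.48194651  290.        ]
N 3 (min 2.6) row [0.0, 0.0, 0.0] [0.0, 0.0, 0.0875]
N 3 (min 2.5) row [0.0, 0.0, 0.0] [-0.0321, -0.0769, -0.0125]
[ 638.87306239 -277.48194651  185.        ] [ 538.97884373 -282.08032442  200.        ]
```

```bash
python3 - <<'E'
from h import *
import cv2
out=[]
for n,(x0,y0) in dict(top=(320,170),scene=(190,110)).items():
    f=grab_frame(n)['frame']; cv2.imwrite(f'pics/{n}9.png',f)
    out.append(cv2.convertScaleAbs(cv2.resize(f[y0:y0+120,x0:x0+110],(400,436),interpolation=cv2.INTER_CUBIC),alpha=1.6 if n=='top' else 1.2))
cv2.imwrite('pics/g9.png',np.hstack(out))
E
```

```text
(no output)
```

View pics/g9.png

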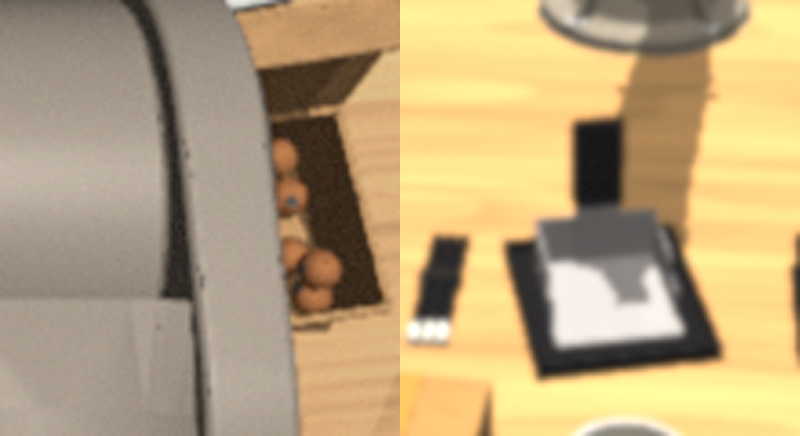

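The scoop stands flat and empty in its tray at (610,290). The carton still shows five balls, with the sixth probably under the stacked one at (322,267). Next I'll close the lid.

```bash
python3 -m crank '[[[0,0,0.0232],[-0.078,0.053,-0.0027],0],[[0,0,0.0232],[-0.078,0.053,-0.0027],0],[[0,0,0.0232],[-0.078,0.053,-0.0027],0],[[0,0,0.0232],[-0.078,0.053,-0.0027],0],[[0,0,0.0232],[-0.078,0.053,-0.0027],0],[[0,0,0.0232],[-0.078,0.053,-0.0027],0],[[0,0,0.0232],[-0.078,0.053,-0.0027],0],[[0,0,0.0232],[-0.078,0.053,-0.0027],0]]' && python3 -m crank '[[[0,0,0],[0,0,0],0],[[0,0,0],[0,0,0],0],[[0,0,0],[0,0,0],0]]'
python3 - <<'E'
from h import *
import cv2
T=cur(); print(T[:3,3]); az=-.35
C=plan(T,tool(*loc(CAR,120,0,185),az),4); D=plan(C,tool(*loc(CAR,20,0,200),az),8)
# lid top edge row in scene image at carton column -> lid angle check
f=grab_frame('scene')['frame']; cv2.imwrite('pics/scene10.png',f)
for a in(1.5,1.6,1.7,1.8):
    print(a,proj('scene',place(CAR,[(65-136*np.cos(a),y,90+136*np.sin(a)) for y in(-67,67)])).round(1).tolist())
E
```

```text
time: 21.03
position: [635.5, -276.5, 277.0]
ee_rot: [-2.573, -1.797, -0.002]
ft_force: [0.5, 0.3, 0.5]
grip_width: -0.002
finger_force: 0.0
time: 21.28
position: [634.3, -275.9, 277.9]
ee_rot: [-2.572, -1.799, -0.003]
ft_force: [0.2, 0.4, -1.1]
grip_width: 0.0
finger_force: 0.0
[ 634.34766675 -275.9302081   277.89815899]
N 4 (min 2.3) row [-0.0001, -0.0002, 0.0] [-0.0, 0.003, 0.0581]
N 8 (min 2.5) row [0.0, 0.0, 0.0] [-0.0121, -0.0288, -0.0047]
1.5 [[112.2, 127.0], [167.2, 127.6]]
1.6 [[111.0, 129.5], [166.5, 130.1]]
1.7 [[109.8, 132.6], [165.8, 133.2]]
1.8 [[108.7, 136.2], [165.1, 136.8]]
```

```bash
python3 -m crank '[[[0,0,0],[0.01,0.03,0],0],[[0,0,0],[0,0.003,0.058],0],[[0,0,0],[0,0.003,0.058],0],[[0,0,0],[0,0.003,0.058],0],[[0,0,0],[0,0.003,0.058],0],[[0,0,0],[0,0,0],0],[[0,0,0],[0,0,0],0]]' 
python3 - <<'E'
from h import *
T=cur(); print(T[:3,3]); az=-.35
D=plan(T,tool(*loc(CAR,25,0,205),az),10)
E
```

```text
time: 21.92
position: [652.1, -275.1, 186.6]
ee_rot: [-2.569, -1.804, -0.005]
ft_force: [-0.5, -0.1, 0.3]
grip_width: 0.005
finger_force: 0.0
[ 652.11860415 -275.13131382  186.57245771]
N 10 (min 2.7) row [-0.0, -0.0001, 0.0001] [-0.0108, -0.0248, -0.0046]
```

```bash
python3 -m crank '[[[0,0,0],[-0.0108,-0.0248,-0.0046],0],[[0,0,0],[-0.0108,-0.0248,-0.0046],0],[[0,0,0],[-0.0108,-0.0248,-0.0046],0],[[0,0,0],[-0.0108,-0.0248,-0.0046],0],[[0,0,0],[-0.0108,-0.0248,-0.0046],0]]' && python3 -m crank '[[[0,0,0],[-0.0108,-0.0248,-0.0046],0],[[0,0,0],[-0.0108,-0.0248,-0.0046],0],[[0,0,0],[-0.0108,-0.0248,-0.0046],0],[[0,0,0],[-0.0108,-0.0248,-0.0046],0],[[0,0,0],[-0.0108,-0.0248,-0.0046],0]]' && python3 -m crank '[[[0,0,0],[0,0,-0.05],0],[[0,0,0],[0,0,-0.08],0],[[0,0,0],[0,0,-0.08],0],[[0,0,0],[0,0,0],0],[[0,0,0],[0,0,0],0],[[0,0,0],[0,0,0],0],[[0,0,0],[0,0,0],0],[[0,0,0],[0,0,0],0]]'
python3 - <<'E'
from h import *
A=cur(); print(A[:3,3]); B=plan(A,tool(400,40,330,.1))
E
```

```text
time: 22.33
position: [599.1, -281.3, 199.8]
ee_rot: [2.568, 1.801, 0.009]
ft_force: [1.4, 0.6, -0.0]
grip_width: 0.002
finger_force: 0.1
time: 22.75
position: [545.0, -284.8, 208.8]
ee_rot: [2.569, 1.801, 0.01]
ft_force: [0.0, -0.3, -0.1]
grip_width: -0.003
finger_force: 0.0
time: 23.42
position: [543.7, -284.2, 288.6]
ee_rot: [-2.572, -1.802, -0.004]
ft_force: [-0.2, -0.3, -0.5]
grip_width: -0.003
finger_force: 0.0
[ 543.73141695 -284.17144159  288.62083627]
N 9 (min 9.0) row [0.0, -0.0001, -0.0159] [0.0838, -0.0533, -0.0114]
```

```bash
python3 -m crank '[[[0,0,-0.0159],[0.083,-0.053,-0.0114],0],[[0,0,-0.0159],[0.083,-0.053,-0.0114],0],[[0,0,-0.0159],[0.083,-0.053,-0.0114],0],[[0,0,-0.0159],[0.083,-0.053,-0.0114],0],[[0,0,-0.0159],[0.083,-0.053,-0.0114],0],[[0,0,-0.0159],[0.083,-0.053,-0.0114],0],[[0,0,-0.0159],[0.083,-0.053,-0.0114],0],[[0,0,-0.0159],[0.083,-0.053,-0.0114],0]]' && python3 -m crank '[[[0,0,0],[0.09,0,0],0],[[0,0,0],[0.09,0,0],0],[[0,0,0],[0.09,0,0],0],[[0,0,0],[0.09,0,0],0],[[0,0,0],[0.09,0,0],0],[[0,0,0],[0.09,0,0],0],[[0,0,0],[0.09,0,0],0],[[0,0,0],[0,0,0],0]]'
python3 - <<'E'
from h import *
import cv2
F={n:grab_frame(n)['frame'] for n in('top','scene')}
for n in F: cv2.imwrite(f'pics/{n}11.png',F[n])
def lidq(a): 
    c,s=np.cos(a),np.sin(a); return place(CAR,[(65-r*c,y,93+r*s) for r,y in((0,-67),(0,67),(136,67),(136,-67))])
for n,f in F.items():
    f0=cv2.imread(f'pics/{n}0.png')
    # lid edge contrast: mean grey just inside vs just outside the free edge for each hypothesised angle
    g=cv2.GaussianBlur(cv2.cvtColor(f,cv2.COLOR_BGR2GRAY),(0,0),.8).astype(float); gm=np.hypot(cv2.Sobel(g,6,1,0),cv2.Sobel(g,6,0,1))
    for a in(0,.05,.1,.2,.3,.6,1.0,1.4):
        q=proj(n,lidq(a)); out=[]
        for i,j in((1,2),(2,3),(3,0)):
            P=q[i]+np.linspace(.1,.9,30)[:,None]*(q[j]-q[i]); out.append(max(np.mean([gm[int(round(v+d)),int(round(u+e))] for u,v in P]) for d in(-1,0,1,2) for e in(-1,0,1)))
        print(n,a,np.round(out))
    m=np.zeros(g.shape,np.uint8); cv2.fillConvexPoly(m,proj(n,lidq(1.7)).astype(int),1); print('upright lid region mean before/after',cv2.mean(f0,m)[:3],cv2.mean(f,m)[:3])
    h=cv2.cvtColor(f,cv2.COLOR_BGR2HSV); mm=cv2.inRange(h,(3,150,50),(12,255,255)); k,_,st,c=cv2.connectedComponentsWithStats(mm)
    print('orange',[(c[i].round().tolist(),st[i,4]) for i in range(1,k) if st[i,4]>4])
s0=cv2.imread('pics/scene0.png').astype(int)
d=(np.abs(F['scene'].astype(int)-s0).max(2)>45).astype(np.uint8); k,_,st,c=cv2.connectedComponentsWithStats(d)
print('scene changes',[(st[i].tolist()) for i in range(1,k) if st[i,4]>15])
E
```

```text
time: 24.08
position: [422.3, 6.1, 325.4]
ee_rot: [2.16, 2.28, 0.003]
ft_force: [1.4, 1.1, -0.3]
grip_width: 0.002
finger_force: 0.0
time: 24.75
position: [407.6, 265.0, 324.2]
ee_rot: [-2.146, -2.289, -0.003]
ft_force: [-1.4, 0.5, -0.1]
grip_width: -0.001
finger_force: 0.0
top 0 [188.  73.  20.]
top 0.05 [189.  67.  21.]
top 0.1 [185.  65.  20.]
top 0.2 [164.  62.  17.]
top 0.3 [127.  51.  16.]
top 0.6 [57.  9. 14.]
top 1.0 [38. 10. 10.]
top 1.4 [34. 28. 29.]
upright lid region mean before/after (38.158992805755396, 56.69352517985612, 74.11366906474821) (80.31223021582734, 112.91510791366906, 135.71510791366907)
orange []
scene 0 [153.  44.  26.]
scene 0.05 [147.  44.  29.]
scene 0.1 [141.  23.  30.]
scene 0.2 [128.  27.  27.]
scene 0.3 [115.  23.  27.]
scene 0.6 [94. 24. 18.]
scene 1.0 [78. 28. 17.]
scene 1.4 [67. 10. 15.]
upright lid region mean before/after (50.18285472972973, 79.7352195945946, 103.93496621621622) (102.85092905405406, 169.3289695945946, 219.27871621621622)
orange []
scene changes [[250, 0, 6, 14, 53], [281, 0, 9, 26, 125], [349, 0, 33, 70, 1193], [429, 0, 26, 16, 266], [407, 12, 40, 44, 762], [252, 30, 18, 11, 57], [236, 35, 11, 32, 85], [364, 35, 5, 10, 42], [252, 38, 11, 13, 63], [445, 42, 11, 18, 45], [285, 108, 149, 33, 1392], [277, 119, 60, 38, 839], [109, 138, 64, 39, 2117], [238, 140, 14, 4, 40], [237, 146, 2, 20, 34], [250, 166, 10, 3, 26], [335, 167, 24, 13, 185], [229, 168, 9, 3, 19], [232, 177, 38, 22, 117], [230, 183, 38, 23, 164], [350, 188, 20, 16, 196], [368, 198, 9, 5, 33], [126, 203, 50, 6, 278]]
```

```bash
python3 -c "
from bench import *
print(job_done())"
```

```text
the job is handed in; nothing more can be done
None
```

Handed in at about 25 s: at least five knobs confirmed in the carton (the sixth is probably under them, as none shows in the bin or on the table), the scoop let go flat and empty in its tray, and the lid closed by image-edge check; no verdict was returned.

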